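# Stand the fallen display stands back up

### The job

Two L-shaped display stands, a tall narrow one and a low wide one, have been knocked onto their backs on the inspection bench. Stand each back up on its foot where it lies by gently pushing its upturned foot over with the fingertips, so that its screen is upright again; do not grip, lift or shove the stands across the bench. Leave the third stand and everything else on the bench where it is.

Things in the scene. Friction and masses are not known exactly. Their poses are not given: they have to be found in the camera images.
- tall_stand: tall narrow display stand, fallen on its back: an L of steel foot plate (80 mm long heel to toe, 12 thick) and thin aluminium back plate with black screen (10 thick together), 60 wide, 120 from sole to top, 0.3-0.6 kg. Origin: middle of the heel edge, at table height fallen and upright. x: heel to toe (up while fallen). z: up the back plate (level while fallen, from heel to display top)
- wide_stand: low wide display stand, fallen on its back: same build, foot (80 long, 12 thick), origin and axes as the tall stand, but 100 mm wide and 85 from sole to top of its back plate, 0.35-0.7 kg. The fallen stands point different ways; each has its screen facing up and its foot standing up as an 80 high wall at the heel
- tall_stand_toe (a point): middle of the toe edge on the foot's inner (screen) side: fallen, the top inner edge of the foot wall, 80 mm above the table and 12 from the heel line towards the lying display. Upright, 12 above the table and 80 ahead of the heel
- wide_stand_toe (a point): same point of the wide stand. Either stand gets up by turning about its heel edge, the foot wall's top going away from the lying display (along minus body z as it lies): a level push of 1-4 N on the wall's inner face near its top does it; past 30 to 40 degrees it falls onto its foot by itself and the back plate swings up above the heel
- spare_stand: a third L-shaped display stand, 80 wide, 100 high, already standing upright near the far edge; to be left where it is. Origin: middle of its heel edge on the table; x along its foot, z up (bystander, sizes in mm)
- cleaner_jar: small closed jar, 36 diameter, 85 high, between the two fallen stands. Origin: centre of underside (bystander, sizes in mm)
- tape_roll: roll of tape lying flat, 54 diameter, 19 high, between the fallen stands. Origin: centre of underside (bystander, sizes in mm)
- pen_cup: grey open cup, 70 diameter, 95 high, on the left. Origin: centre of underside (bystander, sizes in mm)
- gauge_block: steel block 50 x 35 x 30 high, on the left. Origin: centre of underside (bystander, sizes in mm)
- loose_panel: bare black display panel lying flat, 110 x 60 x 8, on the right. Origin: centre of underside (bystander, sizes in mm)
- screwdriver: screwdriver 160 long lying along its x axis, on the right. Origin: middle of its underside (bystander, sizes in mm)
Not all that is in view belongs to the job. Leave any purple look-alike of the tall_stand alone.

How it is judged:
By the outcome, as a careful person would: the job done as asked, in the order asked, and still so for the second after the job is handed in, with the robot touching nothing.
It also fails if it takes over 58 s, if anything falls off the work surface, if the arm or the gripper's body presses on something with over 40 N, if the wrist force passes 120 N, or if a joint passes its speed limit or range.

### The arm

A 6-joint arm with a two-finger parallel gripper is mounted at the origin on the work surface. World frame = base frame: x ahead of the robot, y to its left, z up, the work surface at z = 0. Lengths are in mm, angles in rad, forces in N, time in s.
With the tool pointing down it reaches from about 275 to 750 mm from the base axis. Payload 10.2 kg.
Tool frame: the origin (TCP) lies midway between the tips of the shut fingers; the grasp point (between the pads) lies 19 mm behind it; z points along the fingers, y is the line along which they close (so a half turn about z gives the same grasp; the last joint's range is limited). The gripper opens to 85 mm and grips with 20 to 120 N. Pads are 22 mm wide; open, the fingers measure 114 mm over their backs; the gripper's body (76 mm by 85 mm) begins 54 mm behind the grasp point. The pads swing forward as they close: fully open they stand 13 mm farther back than shut.
Start: joints at [-1.454, 0.313, 1.498, -0, 1.331, -0.223], TCP at [174.969, -494.992, 231.294] pointing down, gripper open.
Joint ranges: [-2.94, 2.94], [-0.97, 2.17], [0.19, 2.56], [-1.23, 4.37], [0.02, 3.11], [-2.88, 2.88]. Speed limits (rad/s): [2.39, 2.39, 3.01, 3.14, 3.14, 3.14].

### API

Orientations are given as a unit quaternion [w, x, y, z].
In Python, from rig import ctrl gives the robot as it stands.
- The arm moves only by the tool arm_command, never from a script. Its argument "increments" is a list of rows, each an object with "dr": the turn, a rotation vector about the tool's x, y, z in units of pi/4 rad (1.0 is pi/4 rad), a list of three; "offset": the shift along the tool's x, y, z in units of 120 mm (1.0 is 120 mm), a list of three; "hand": the opening, from -1 (shut) to 1 (fully open). A call has 1 to 8 rows; each row shifts and turns the commanded pose from where the row before left it, along the tool's axes as they then stand; what a row does not reach is not made up. A row lasts 1/10 s, in which the tool goes at most 50 mm and 8.59 degrees, less where a joint would pass 70% of its speed; a pose out of reach is approached as far as the arm can. A call with a number of a shift or a turn outside -1 to 1 is refused whole. A call with a gripper value outside its range is refused whole. The fingers move at their own pace and stop on an object; "grip_force" is the grip in N (left out, the last holds). Time passes only in rows, so rows that do not move let the fingers close. It gives the time, the measured TCP pose, the force, the opening and the grip force at its end, in the units of the state.
- ctrl.sense(): the state, without advancing time (a new reading comes with each control period).
- ctrl.capture(name): name is "side" or "top" or "wrist"; returns the picture (420x560x3 uint8, red, green, blue); there is no depth.
- ctrl.camera_info(name): a dict with "K" (3x3 intrinsics, pixels), "R" (3x3) and "t" (3): a world point X has camera coordinates R X + t. Camera axes: x right, y down, z forward; pixel columns grow to the right and rows downward; lengths in mm; the calibration is good to about 2 mm. A picture is of the moment at which its call begins: read the wrist's pose just before it. camera_info takes no time and is no camera call; for the wrist camera it gives the pose at the moment of the call.
- ctrl.finish_job(): hands the job in; it is judged then, once.
The state is a dict: "time_s": time; "joints": joint angles; "dq": joint speeds; "tau": joint torques, N m; "eef_pos": TCP position; "ee_rot": TCP orientation; "force": force on the tool from outside, world axes, zero at the start; "wrist_torque": the same for the moment, N m; "grip_width": opening from 0.0 (shut) to 1.0 (fully open); "grip_force": force on a finger pad.
Only numpy, scipy, OpenCV 4.12 (cv2) and the standard library are available. Lean on these libraries where they do the work, as an engineer would, in place of code of your own. Each camera call takes 0.05 s, during which the arm holds its last target. There are 200 camera calls.

## Working session

There is one attempt and no reset: what is moved stays moved. The work goes in short steps, Python scripts to look and compute and a tool call to move; the robot and the scene stay as the last step left them, time stands still between calls to the robot, and variables do not carry over. Pictures are saved under pics/ and viewed, at most 10 in all, crops included, and the job is handed in when it is done.

Besides the shell and the picture viewer there is one more tool, called as name([rows], argument=value, ...), one row to a line, values as JSON. arm_command: Moves the arm, as the interface text tells. Shifts and turns lie within -1 to 1; 1 stands for 120 mm of shift or pi/4 rad of turn. Its arguments: {"type":"object","properties":{"increments":{"type":"array"},"grip_force":{"type":"number"}},"required":["increments"]}

```bash
mkdir -p pics
python3 - <<'E'
from rig import ctrl
import cv2
for n in("top","side"):
    i=ctrl.capture(n); cv2.imwrite(f"pics/{n}0.png",i[:,:,::-1])
    c=ctrl.camera_info(n); print(n,c)
print(ctrl.sense())
E
```

```text
top {'K': array([[379.70864353,   0.        , 277.41197725],
       [  0.        , 379.70864353, 207.01383543],
       [  0.        ,   0.        ,   1.        ]]), 'R': array([[ 0.01338201, -0.99983141, -0.01257311],
       [-0.98316669, -0.0108654 , -0.18238749],
       [ 0.18222012,  0.01480218, -0.98314634]]), 't': array([  -5.21178405,  610.2563802 , 1157.08699967])}
side {'K': array([[533.55355122,   0.        , 270.56480862],
       [  0.        , 533.55355122, 214.79364236],
       [  0.        ,   0.        ,   1.        ]]), 'R': array([[-0.90762988, -0.41974601,  0.0046136 ],
       [-0.23721735,  0.50381297, -0.83060244],
       [ 0.34631767, -0.75497402, -0.55684674]]), 't': array([ 534.96730948,  197.92907928, 1312.48804871])}
{'time_s': 0.1, 'joints': array([-1.45440668e+00,  3.13388739e-01,  1.49837080e+00,  4.34808670e-05,
        1.33098331e+00, -2.23385259e-01]), 'dq': array([-0.00029101, -0.00037004, -0.00137912, -0.00110023, -0.00113221,
        0.00052015]), 'tau': array([ 2.42498740e-03, -4.12902582e+01, -2.60136992e+01, -1.81713194e-04,
        3.08593822e-03,  1.62759738e-05]), 'eef_pos': array([ 174.94851635, -494.75206661,  230.79136729]), 'ee_rot': array([-5.73145002e-04,  9.85604513e-01,  1.69066295e-01,  5.18368388e-05]), 'force': array([-0.76954378, -0.70230329, -1.15881907]), 'wrist_torque': array([-0.0022183 ,  0.03974305, -0.03262545]), 'grip_force': 0.0, 'grip_width': 1.0045193893939177}
```

View pics/top0.png

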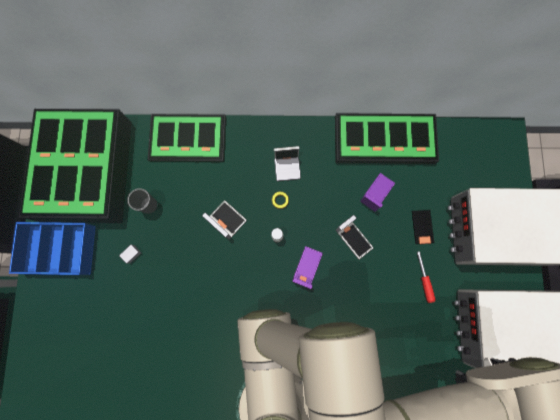

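View pics/side0.png

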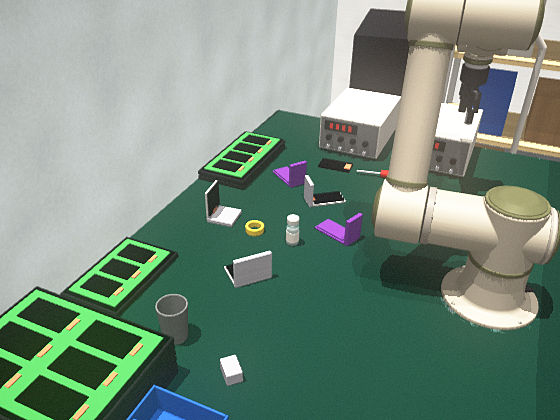

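Top view: the candidates are a white stand at (225,219), likely wide; a white stand at (355,238), likely tall; purple look-alikes at (308,267) and (379,191); and the upright spare at (287,165). The jar is at (277,236) and the tape at (280,200). I'll check the choice in enlarged crops.

Run:
```python
import cv2,numpy as np
t=cv2.imread("pics/top0.png");s=cv2.imread("pics/side0.png")
f=lambda i,x,y:cv2.resize(i[y:y+60,x:x+80],(400,300),interpolation=cv2.INTER_CUBIC)
cv2.imwrite("pics/crop.png",np.vstack([np.hstack([f(t,190,190),f(t,315,205)]),np.hstack([f(s,210,235),f(s,285,160)])]))
```

```text
(no output)
```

View pics/crop.png

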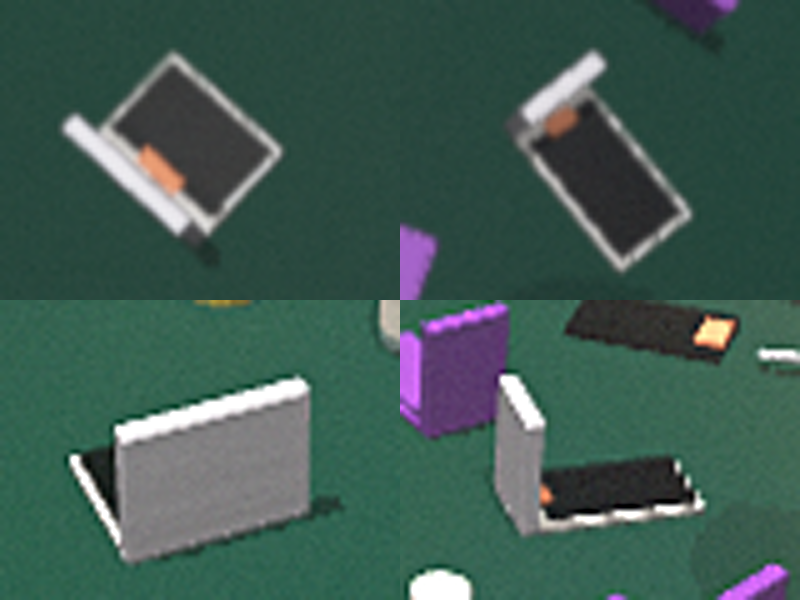

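Crops: the wide stand (left) has its foot wall top from (70,120) to (185,228) and its display top corners at (173,52) and (282,152). The tall stand (right) has its wall top from (528,118) to (600,60) and its display top corners at (690,213) and (622,270). Both are white, with the foot up. Next I fit their poses.

```bash
cat > h.py <<'E'
import numpy as np
from scipy.optimize import least_squares
from rig import ctrl
def proj(X,n="top"):
    c=ctrl.camera_info(n); p=(np.asarray(X)@c["R"].T+c["t"])@c["K"].T; return p[:,:2]/p[:,2:]
def back(uv,z,n="top"):
    c=ctrl.camera_info(n); r=c["R"].T@np.linalg.inv(c["K"])@[*uv,1]; o=-c["R"].T@c["t"]; return o+r*(z-o[2])/r[2]
E
python3 - <<'E'
from h import *
def fit(name,w,L,px,x0,y0,ox):
    # px: foot outer +,-, inner +,-, disp +,-
    P=np.array([[0,1,80],[0,-1,80],[12,1,80],[12,-1,80],[L,1,10],[L,-1,10]],float)
    uv=(np.array(px)-[ox,0]+.5)/5-.5+[x0,y0]
    def world(p):
        d=np.array([np.cos(p[2]),np.sin(p[2])]);e=np.array([-d[1],d[0]])
        return np.c_[p[:2]+P[:,:1]*d+P[:,1:2]*w/2*e,P[:,2]]
    g0=back(uv[:2].mean(0),80);g1=back(uv[4:].mean(0),10);d=g1-g0
    r=least_squares(lambda p:(proj(world(p))-uv).ravel(),[*g0[:2],np.arctan2(d[1],d[0])])
    print(name,r.x,np.round(r.fun.reshape(-1,2),1).tolist())
    W=[back(u,z) for u,z in zip(uv,P[:,2])]
    print(" widths",np.linalg.norm(W[0]-W[1]),np.linalg.norm(W[4]-W[5]))
    d=np.array([np.cos(r.x[2]),np.sin(r.x[2])]); print(" toe",r.x[:2]+12*d,"side proj",proj([[*(r.x[:2]+12*d),80],[*(r.x[:2]+L*d),0]],"side"))
# d from foot to display; e = d rotated +90 (ccw from above; in image also ccw)
fit("wide",100,85,[(64,127),(178,236),(76,113),(192,223),(173,52),(282,152)],190,190,0)
fit("tall",60,120,[(595,51),(521,110),(606,66),(534,126),(690,213),(622,270)],315,205,400)
for n,p,z in(("jar",(277,233),85),("tape",(280,200),10),("purp1foot",(304,283),80),("purp1",(310,250),10),("purp2",(375,205),80)): print(n,back(p,z))
E
```

```text
wide [543.96230464 199.47459302  -0.72992974] [[-0.2, 0.2], [-0.1, -0.1], [0.1, 0.2], [-0.2, -0.3], [0.2, 0.0], [0.2, 0.0]]
 widths 100.15469793413355 100.07683047764401
 toe [552.90495966 191.47278565] side proj [[251.54699313 254.06915362]
 [241.83985949 262.23178209]]
tall [ 565.04642101 -211.71549732   -2.47365284] [[-0.1, 0.1], [-0.3, -0.1], [0.2, 0.1], [-0.4, -0.2], [0.6, 0.1], [-0.1, 0.0]]
 widths 59.792093595510664 58.39022158288459
 toe [ 555.62522882 -219.14793553] side proj [[310.93731321 178.45382471]
 [342.38495736 196.53905552]]
jar [523.54523642   1.99421281  85.        ]
tape [642.66216982  -5.35541937  10.        ]
purp1foot [373.64270858 -81.42872636  80.        ]
purp1 [ 478.05305476 -104.76274584   10.        ]
purp2 [ 615.60977375 -302.87471031   80.        ]
```

arm_command([
  {"dr": [0, 0, -0.14], "offset": [0, 0, 0], "hand": -1},
  {"dr": [0, 0, -0.14], "offset": [0, 0, 0], "hand": -1},
  {"dr": [0, 0, -0.14], "offset": [0, 0, 0], "hand": -1},
  {"dr": [0, 0, 0], "offset": [0.3, 0.014, 0], "hand": -1},
  {"dr": [0, 0, 0], "offset": [0.3, 0.014, 0], "hand": -1},
  {"dr": [0, 0, 0], "offset": [0.3, 0.014, 0], "hand": -1},
  {"dr": [0, 0, 0], "offset": [0.3, 0.014, 0], "hand": -1},
  {"dr": [0, 0, 0], "offset": [0.3, 0.014, 0], "hand": -1},
])

```text
time_s: 0.9
eef_pos: [322.3, -388.7, 231.0]
ee_rot: [-0.0, 0.944, 0.329, -0.0]
force: [-0.7, 0.1, -0.5]
grip_width: -0.002
grip_force: 0.0
```

arm_command([
  {"dr": [0, 0, 0], "offset": [0.3, 0.014, 0], "hand": -1},
  {"dr": [0, 0, 0], "offset": [0.3, 0.014, 0], "hand": -1},
  {"dr": [0, 0, 0], "offset": [0.3, 0.014, 0], "hand": -1},
  {"dr": [0, 0, 0], "offset": [0.3, 0.014, 0], "hand": -1},
  {"dr": [0, 0, 0], "offset": [0.3, 0.014, 0], "hand": -1},
  {"dr": [0, 0, 0], "offset": [0.3, 0.014, 0], "hand": -1},
  {"dr": [0, 0, 0], "offset": [0, 0, 0], "hand": -1},
  {"dr": [0, 0, 0], "offset": [0, 0, 0], "hand": -1},
])

```text
time_s: 1.7
eef_pos: [497.0, -263.3, 230.8]
ee_rot: [-0.0, 0.944, 0.329, -0.0]
force: [-0.1, -0.2, -0.1]
grip_width: -0.006
grip_force: 0.0
```

```bash
cat >> h.py <<'E'
from scipy.spatial.transform import Rotation as Ro
S={"tall":([565.0,-211.7],-2.4737),"wide":([544.0,199.5],-0.7299)}
def goal(name,back,z):
    """shift/turn (tool axes, call units) to stand 'back' mm behind heel on display side, tool x along push"""
    h,a=S[name]; s=ctrl.sense(); q=s["ee_rot"]; R=Ro.from_quat([*q[1:],q[0]])
    d=np.array([np.cos(a),np.sin(a)]); T=np.array([*(np.array(h)+back*d),z])
    x=-np.array([*d,0]); zt=np.array([0,0,-1.]); Rt=Ro.from_matrix(np.c_[x,np.cross(zt,x),zt])
    v=T-s["eef_pos"]; rel=s["eef_pos"][:2]-h
    print("t",round(s["time_s"],2),"pos",s["eef_pos"].round(1),"F",s["force"].round(1),"w",round(s["grip_width"],2))
    print("along push from heel",round(-rel@d,1),"turn units",((R.inv()*Rt).as_rotvec()/(np.pi/4)).round(3),"shift units, now axes",(R.inv().apply(v)/120).round(3),"final axes",(Rt.inv().apply(v)/120).round(3))
E
python3 -c "
from h import *
goal('tall',38,60)"
```

```text
t 1.7 pos [ 497.  -263.3  230.8] F [-0.1 -0.2 -0.1] w -0.01
along push from heel -85.4 turn units [-0.001  0.001  0.004] shift units, now axes [0.395 0.016 1.423] final axes [0.395 0.014 1.423]
```

arm_command([
  {"dr": [0, 0, 0], "offset": [0.2, 0.015, 0], "hand": -1},
  {"dr": [0, 0, 0], "offset": [0.195, 0, 0.2], "hand": -1},
  {"dr": [0, 0, 0], "offset": [0, 0, 0.24], "hand": -1},
  {"dr": [0, 0, 0], "offset": [0, 0, 0.24], "hand": -1},
  {"dr": [0, 0, 0], "offset": [0, 0, 0.24], "hand": -1},
  {"dr": [0, 0, 0], "offset": [0, 0, 0.24], "hand": -1},
  {"dr": [0, 0, 0], "offset": [0, 0, 0.24], "hand": -1},
  {"dr": [0, 0, 0], "offset": [0, 0, 0], "hand": -1},
])

```text
time_s: 2.5
eef_pos: [532.7, -235.4, 59.9]
ee_rot: [-0.003, 0.945, 0.328, -0.002]
force: [0.5, 1.9, 0.0]
grip_width: 0.001
grip_force: 0.0
```

```bash
python3 -c "
from h import *
import cv2
goal('tall',38,60)
s=cv2.resize(ctrl.capture('side')[110:260,230:430],(800,600)); cv2.imwrite('pics/s1.png',s[:,:,::-1])"
```

```text
t 2.5 pos [ 532.7 -235.4   59.9] F [0.5 1.9 0. ] w 0.0
along push from heel -40.1 turn units [-0.009  0.003  0.   ] shift units, now axes [ 0.017  0.012 -0.001] final axes [ 0.017  0.012 -0.   ]
```

View pics/s1.png

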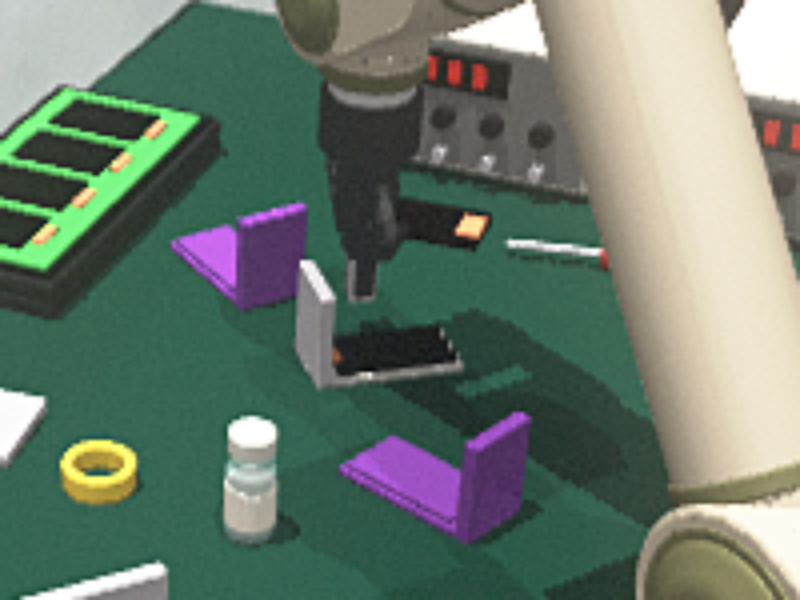

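Side crop: the fingertips (360,295) are on the screen side of the white tall stand's foot wall (315,320), and clear of both purple look-alikes. I push slowly.

arm_command([
  {"dr": [0, 0, 0], "offset": [0.045, 0.012, 0], "hand": -1},
  {"dr": [0, 0, 0], "offset": [0.045, 0, 0], "hand": -1},
  {"dr": [0, 0, 0], "offset": [0.04, 0, 0], "hand": -1},
  {"dr": [0, 0, 0], "offset": [0.035, 0, 0], "hand": -1},
  {"dr": [0, 0, 0], "offset": [0.035, 0, 0], "hand": -1},
  {"dr": [0, 0, 0], "offset": [0.035, 0, 0], "hand": -1},
])

```text
time_s: 3.15
eef_pos: [558.6, -219.1, 63.5]
ee_rot: [0.0, 0.944, 0.329, 0.0]
force: [-1.0, -1.6, 1.7]
grip_width: -0.001
grip_force: 0.7
```

arm_command([
  {"dr": [0, 0, 0], "offset": [0.035, 0, 0], "hand": -1},
  {"dr": [0, 0, 0], "offset": [0.035, 0, 0], "hand": -1},
  {"dr": [0, 0, 0], "offset": [0.035, 0, 0], "hand": -1},
  {"dr": [0, 0, 0], "offset": [0.035, 0, 0], "hand": -1},
])

```text
time_s: 3.55
eef_pos: [571.5, -208.5, 63.1]
ee_rot: [-0.0, 0.944, 0.329, -0.0]
force: [-0.3, -0.6, 0.1]
grip_width: 0.002
grip_force: 0.2
```

```bash
python3 -c "
from h import *
import cv2
goal('tall',38,60)
s=cv2.resize(ctrl.capture('side')[110:260,230:430],(800,600)); cv2.imwrite('pics/s2.png',s[:,:,::-1])"
```

```text
t 3.55 pos [ 571.5 -208.5   63.1] F [-0.3 -0.6  0.1] w 0.0
along push from heel 7.1 turn units [-0.001  0.     0.002] shift units, now axes [-0.376 -0.014  0.026] final axes [-0.376 -0.013  0.026]
```

View pics/s2.png

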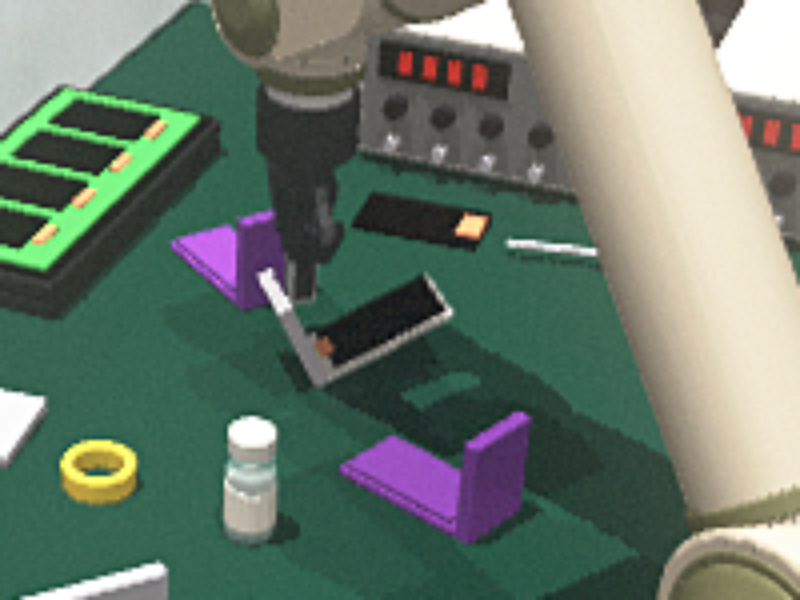

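The tall stand is tilting about its heel (320,382) by about 28 degrees and isn't sliding. I continue to the tipping point.

arm_command([
  {"dr": [0, 0, 0], "offset": [0.035, 0, 0], "hand": -1},
  {"dr": [0, 0, 0], "offset": [0.035, 0, 0], "hand": -1},
  {"dr": [0, 0, 0], "offset": [0.035, 0, 0], "hand": -1},
  {"dr": [0, 0, 0], "offset": [0.035, 0, 0], "hand": -1},
  {"dr": [0, 0, 0], "offset": [0.02, 0, 0], "hand": -1},
  {"dr": [0, 0, 0], "offset": [0, 0, 0], "hand": -1},
  {"dr": [0, 0, 0], "offset": [0, 0, 0], "hand": -1},
])

```text
time_s: 4.3
eef_pos: [586.4, -196.9, 63.3]
ee_rot: [0.0, 0.944, 0.329, -0.0]
force: [0.3, -0.3, -0.4]
grip_width: 0.001
grip_force: 0.0
```

```bash
python3 -c "
from h import *
import cv2
goal('tall',38,60)
s=cv2.resize(ctrl.capture('side')[110:260,230:430],(800,600)); cv2.imwrite('pics/s3.png',s[:,:,::-1])"
```

```text
t 4.3 pos [ 586.4 -196.9   63.3] F [ 0.3 -0.3 -0.4] w 0.0
along push from heel 26.0 turn units [0.    0.    0.002] shift units, now axes [-0.533 -0.015  0.027] final axes [-0.533 -0.014  0.027]
```

View pics/s3.png

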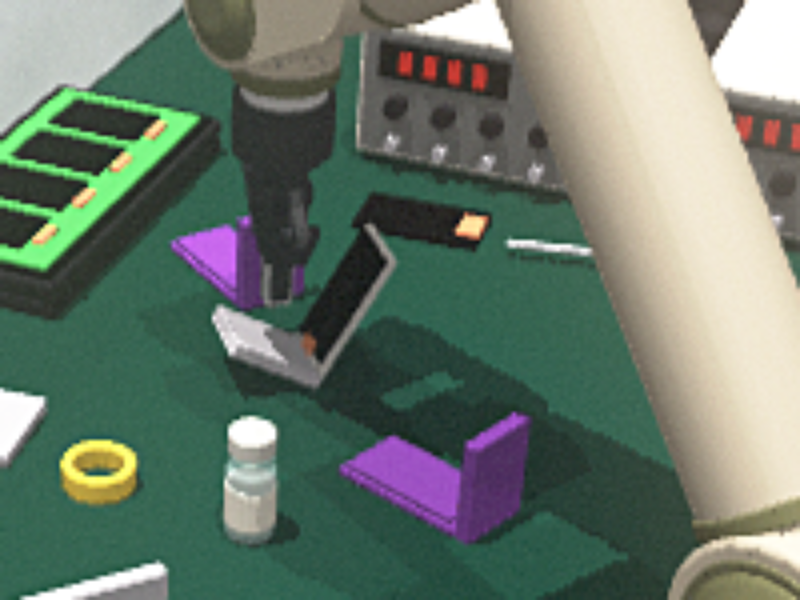

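The stand is past tipping and falling onto its foot. I move the fingers ahead of the rising screen and let it settle.

arm_command([
  {"dr": [0, 0, 0], "offset": [0.17, 0, -0.1], "hand": -1},
  {"dr": [0, 0, 0], "offset": [0, 0, 0], "hand": -1},
  {"dr": [0, 0, 0], "offset": [0, 0, 0], "hand": -1},
  {"dr": [0, 0, 0], "offset": [0, 0, -0.2], "hand": -1},
  {"dr": [0, 0, 0], "offset": [0, 0, -0.3], "hand": -1},
  {"dr": [0, 0, 0], "offset": [0, 0, -0.3], "hand": -1},
  {"dr": [0, 0, 0], "offset": [0, 0, -0.3], "hand": -1},
  {"dr": [0, 0, 0], "offset": [0, 0, -0.2], "hand": -1},
])

```text
time_s: 5.15
eef_pos: [602.1, -185.0, 233.5]
ee_rot: [0.001, 0.945, 0.328, 0.001]
force: [0.6, 0.2, 0.1]
grip_width: 0.0
grip_force: 0.0
```

```bash
python3 -c "
from h import *
import cv2
goal('wide',40,60); goal('wide',40,230)
s=cv2.resize(ctrl.capture('side')[110:320,180:460],(800,600)); cv2.imwrite('pics/s4.png',s[:,:,::-1])"
```

```text
t 5.15 pos [ 602.1 -185.   233.5] F [0.6 0.2 0.1] w 0.0
along push from heel -299.7 turn units [ 2.000e-03  1.000e-03 -2.219e+00] shift units, now axes [ 1.663 -2.488  1.442] final axes [2.164 2.065 1.446]
t 5.15 pos [ 602.1 -185.   233.5] F [0.6 0.2 0.1] w 0.0
along push from heel -299.7 turn units [ 2.000e-03  1.000e-03 -2.219e+00] shift units, now axes [ 1.664 -2.485  0.026] final axes [2.164 2.065 0.029]
```

View pics/s4.png

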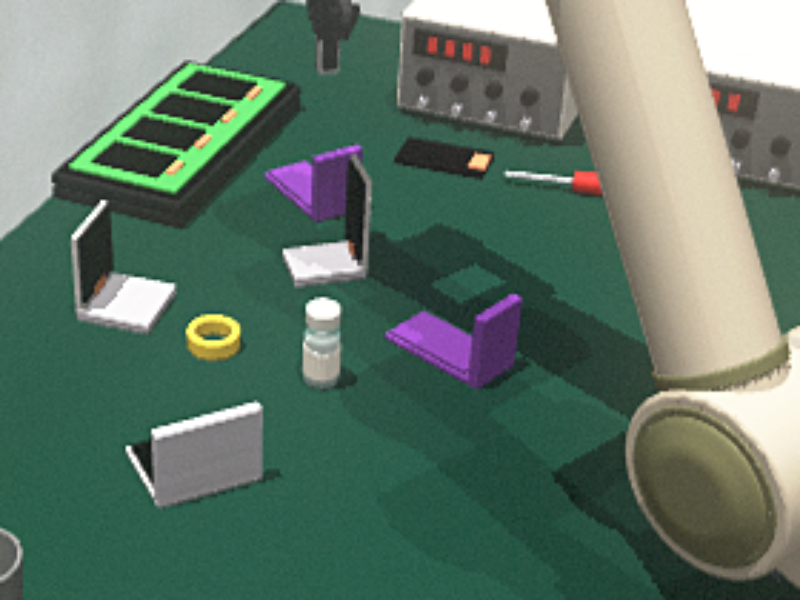

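The tall stand is upright at (360,240), and the jar, tape and spare haven't moved. I turn and move to the wide one.

arm_command([
  {"dr": [0, 0, -0.185], "offset": [0, 0, 0], "hand": -1},
  {"dr": [0, 0, -0.185], "offset": [0, 0, 0], "hand": -1},
  {"dr": [0, 0, -0.185], "offset": [0, 0, 0], "hand": -1},
  {"dr": [0, 0, -0.185], "offset": [0, 0, 0], "hand": -1},
  {"dr": [0, 0, -0.185], "offset": [0, 0, 0], "hand": -1},
  {"dr": [0, 0, -0.185], "offset": [0, 0, 0], "hand": -1},
])

```text
time_s: 5.8
eef_pos: [601.8, -184.8, 230.3]
ee_rot: [-0.001, 0.716, 0.699, -0.0]
force: [-0.4, -0.0, 0.4]
grip_width: -0.001
grip_force: 0.0
```

arm_command([
  {"dr": [0, 0, -0.185], "offset": [0, 0, 0], "hand": -1},
  {"dr": [0, 0, -0.185], "offset": [0, 0, 0], "hand": -1},
  {"dr": [0, 0, -0.185], "offset": [0, 0, 0], "hand": -1},
  {"dr": [0, 0, -0.185], "offset": [0, 0, 0], "hand": -1},
  {"dr": [0, 0, -0.185], "offset": [0, 0, 0], "hand": -1},
  {"dr": [0, 0, -0.185], "offset": [0, 0, 0], "hand": -1},
])

```text
time_s: 6.4
eef_pos: [601.8, -184.8, 230.3]
ee_rot: [-0.001, 0.354, 0.935, -0.0]
force: [-0.3, 0.4, 0.7]
grip_width: -0.002
grip_force: 0.0
```

arm_command([
  {"dr": [0, 0, 0], "offset": [0.18, 0.172, 0], "hand": -1},
  {"dr": [0, 0, 0], "offset": [0.18, 0.172, 0], "hand": -1},
  {"dr": [0, 0, 0], "offset": [0.18, 0.172, 0], "hand": -1},
  {"dr": [0, 0, 0], "offset": [0.18, 0.172, 0], "hand": -1},
  {"dr": [0, 0, 0], "offset": [0.18, 0.172, 0], "hand": -1},
  {"dr": [0, 0, 0], "offset": [0.18, 0.172, 0], "hand": -1},
])

```text
time_s: 7.0
eef_pos: [587.4, -5.0, 230.5]
ee_rot: [-0.001, 0.356, 0.934, -0.0]
force: [-0.1, 0.0, -0.0]
grip_width: -0.0
grip_force: 0.0
```

arm_command([
  {"dr": [0, 0, 0], "offset": [0.18, 0.172, 0], "hand": -1},
  {"dr": [0, 0, 0], "offset": [0.18, 0.172, 0], "hand": -1},
  {"dr": [0, 0, 0], "offset": [0.18, 0.172, 0], "hand": -1},
  {"dr": [0, 0, 0], "offset": [0.18, 0.172, 0], "hand": -1},
  {"dr": [0, 0, 0], "offset": [0.18, 0.172, 0], "hand": -1},
  {"dr": [0, 0, 0], "offset": [0.15, 0.15, 0], "hand": -1},
  {"dr": [0, 0, 0], "offset": [0, 0, 0], "hand": -1},
  {"dr": [0, 0, 0], "offset": [0, 0, 0], "hand": -1},
])

```text
time_s: 7.8
eef_pos: [574.5, 168.2, 230.6]
ee_rot: [-0.0, 0.356, 0.934, -0.0]
force: [0.4, 0.5, -0.9]
grip_width: 0.001
grip_force: 0.0
```

```bash
python3 -c "
from h import *
goal('wide',40,60)"
```

```text
t 7.8 pos [574.5 168.2 230.6] F [ 0.4  0.5 -0.9] w 0.0
along push from heel -43.6 turn units [-0.001 -0.001  0.002] shift units, now axes [0.029 0.026 1.422] final axes [0.03  0.024 1.422]
```

arm_command([
  {"dr": [0, 0, 0], "offset": [0.02, 0.025, 0.2], "hand": -1},
  {"dr": [0, 0, 0], "offset": [0, 0, 0.24], "hand": -1},
  {"dr": [0, 0, 0], "offset": [0, 0, 0.24], "hand": -1},
  {"dr": [0, 0, 0], "offset": [0, 0, 0.24], "hand": -1},
  {"dr": [0, 0, 0], "offset": [0, 0, 0.24], "hand": -1},
  {"dr": [0, 0, 0], "offset": [0, 0, 0.22], "hand": -1},
  {"dr": [0, 0, 0], "offset": [0, 0, 0], "hand": -1},
])

```text
time_s: 8.5
eef_pos: [573.1, 170.9, 62.2]
ee_rot: [-0.003, 0.357, 0.934, -0.002]
force: [-0.9, -0.9, 0.3]
grip_width: 0.0
grip_force: 0.0
```

arm_command([
  {"dr": [0, 0, 0], "offset": [0.045, 0, 0], "hand": -1},
  {"dr": [0, 0, 0], "offset": [0.045, 0, 0], "hand": -1},
  {"dr": [0, 0, 0], "offset": [0.04, 0, 0], "hand": -1},
  {"dr": [0, 0, 0], "offset": [0.035, 0, 0], "hand": -1},
  {"dr": [0, 0, 0], "offset": [0.035, 0, 0], "hand": -1},
  {"dr": [0, 0, 0], "offset": [0.035, 0, 0], "hand": -1},
])

```text
time_s: 9.1
eef_pos: [554.0, 191.5, 66.2]
ee_rot: [0.001, 0.356, 0.934, 0.0]
force: [0.6, -0.5, 0.1]
grip_width: -0.001
grip_force: 0.7
```

```bash
python3 -c "
from h import *
import cv2
goal('wide',40,60)
s=cv2.resize(ctrl.capture('side')[170:320,170:370],(800,600)); cv2.imwrite('pics/s5.png',s[:,:,::-1])"
```

```text
t 9.1 pos [554.  191.5  66.2] F [ 0.6 -0.5  0.1] w -0.0
along push from heel -12.8 turn units [0.001 0.001 0.002] shift units, now axes [-0.227 -0.007  0.052] final axes [-0.227 -0.006  0.051]
```

View pics/s5.png

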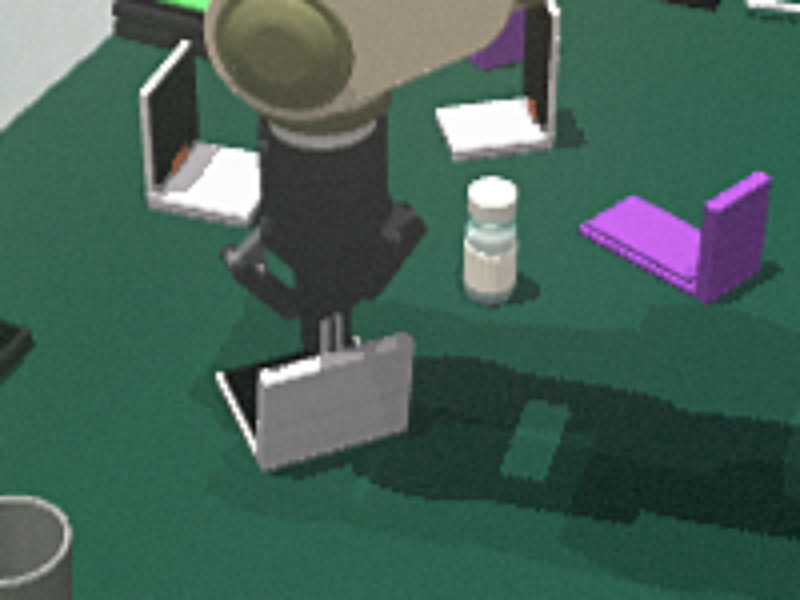

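Side crop: the fingers (333,340) are centred on the wide foot wall, which has begun to tilt. I push on, going slightly lower.

arm_command([
  {"dr": [0, 0, 0], "offset": [0.035, 0, 0.01], "hand": -1},
  {"dr": [0, 0, 0], "offset": [0.035, 0, 0.01], "hand": -1},
  {"dr": [0, 0, 0], "offset": [0.035, 0, 0.01], "hand": -1},
  {"dr": [0, 0, 0], "offset": [0.035, 0, 0.01], "hand": -1},
  {"dr": [0, 0, 0], "offset": [0.035, 0, 0], "hand": -1},
  {"dr": [0, 0, 0], "offset": [0.035, 0, 0], "hand": -1},
  {"dr": [0, 0, 0], "offset": [0.035, 0, 0], "hand": -1},
])

```text
time_s: 9.85
eef_pos: [531.6, 211.2, 60.9]
ee_rot: [-0.0, 0.356, 0.934, -0.0]
force: [-0.1, 0.0, 0.5]
grip_width: 0.005
grip_force: 0.0
```

arm_command([
  {"dr": [0, 0, 0], "offset": [0.03, 0, 0], "hand": -1},
  {"dr": [0, 0, 0], "offset": [0.03, 0, 0], "hand": -1},
  {"dr": [0, 0, 0], "offset": [0, 0, 0], "hand": -1},
])

```text
time_s: 10.15
eef_pos: [526.3, 216.0, 60.9]
ee_rot: [-0.0, 0.356, 0.934, -0.0]
force: [-0.2, 0.0, -0.4]
grip_width: -0.001
grip_force: 0.0
```

```bash
python3 -c "
from h import *
import cv2
goal('wide',40,60)
s=cv2.resize(ctrl.capture('side')[170:320,170:370],(800,600)); cv2.imwrite('pics/s6.png',s[:,:,::-1])"
```

```text
t 10.15 pos [526.3 216.   60.9] F [-0.2  0.  -0.4] w -0.0
along push from heel 24.2 turn units [-0.    -0.     0.002] shift units, now axes [-0.535 -0.005  0.008] final axes [-0.535 -0.004  0.008]
```

View pics/s6.png

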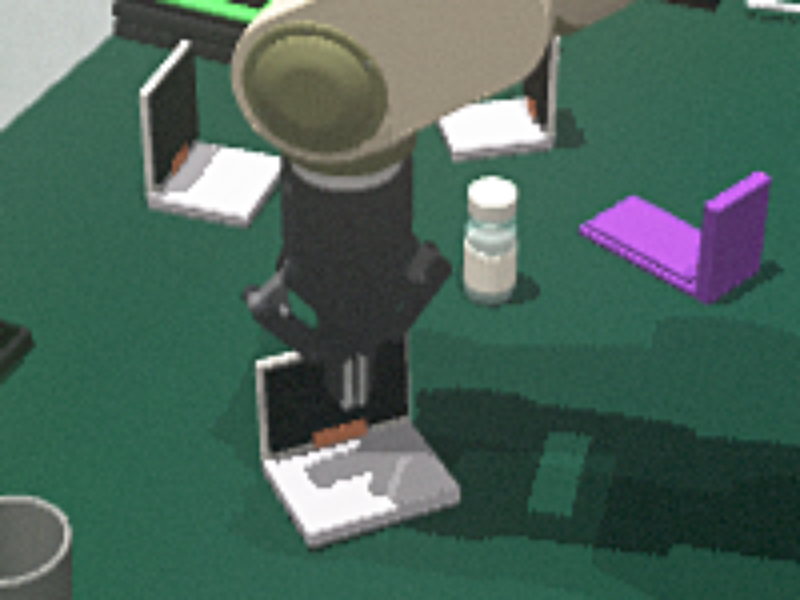

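The wide stand is upright: its foot is flat and its screen stands behind the fingers (350,390). I move clear.

arm_command([
  {"dr": [0, 0, 0], "offset": [0.1, 0, -0.02], "hand": -1},
  {"dr": [0, 0, 0], "offset": [0.05, 0, -0.15], "hand": -1},
  {"dr": [0, 0, 0], "offset": [0, 0, -0.3], "hand": -1},
  {"dr": [0, 0, 0], "offset": [0, 0, -0.3], "hand": -1},
  {"dr": [0, 0, 0], "offset": [0, 0, -0.3], "hand": -1},
  {"dr": [0, 0, 0], "offset": [0, 0, -0.3], "hand": -1},
  {"dr": [0, 0, 0], "offset": [0, 0, 0], "hand": -1},
  {"dr": [0, 0, 0], "offset": [0, 0, 0], "hand": -1},
])

```text
time_s: 11.0
eef_pos: [512.8, 228.0, 225.5]
ee_rot: [0.0, 0.356, 0.934, 0.0]
force: [-0.5, 0.3, -0.3]
grip_width: 0.003
grip_force: 0.0
```

```bash
python3 -c "
from h import *
import cv2
goal('wide',40,60)
s=cv2.resize(ctrl.capture('side')[110:320,180:460],(800,600)); cv2.imwrite('pics/s7.png',s[:,:,::-1])"
```

```text
t 11.0 pos [512.8 228.  225.5] F [-0.5  0.3 -0.3] w 0.0
along push from heel 42.3 turn units [0.001 0.    0.002] shift units, now axes [-0.685 -0.006  1.379] final axes [-0.685 -0.004  1.379]
```

View pics/s7.png

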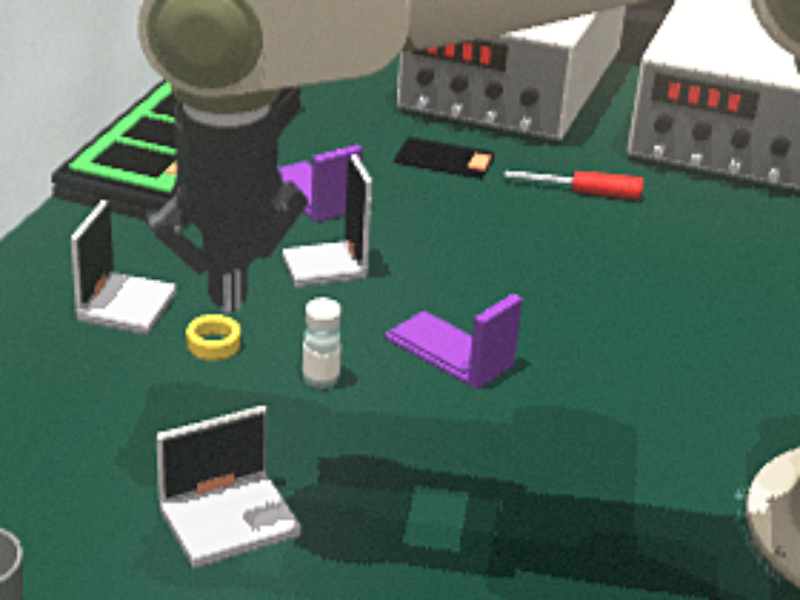

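Both stands are upright, the wide one at (225,480) and the tall one at (335,230). Everything else in this view is unmoved and the arm is clear, so I hand in.

```bash
python3 -c "
from rig import ctrl
print(ctrl.finish_job())"
```

```text
the job is handed in; nothing more can be done
None
```

Both fallen stands (tall first, then wide) are back upright on their feet where they lay; the last picture showed nothing else in view disturbed, and I handed the job in at about 11 s with the arm clear.

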